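# Vent the vacuum former and peel the formed tray off its blocks

## Task

The white formed tray still clings to the forming blocks of the little vacuum former. First let the air in by swinging the vent handle a quarter turn to its open stop (outward, away from the tray), then take the tray by the upright ear at its corner and peel it: raise the ear's corner about 3 cm while the opposite corner is still down on the deck, and only then lift the tray right off. Finish holding it up by the ear, still and roughly level the same way up, all of it well clear (12 cm or more) above the former's deck; leave the vent open and do not disturb the glue bottle or the barrels beside it.

Things in the scene. Friction and masses are not known exactly. Their poses are not given: they have to be found in the camera images.
- former: Desktop vacuum former, a fixed dark steel box 146 x 236 mm with a flat grey deck 50 mm high. Origin: centre of its underside, on the table; x is along its short side (away from the robot at yaw 0), y along its long side, z up. On the deck stand two wooden forming blocks (78 x 42 mm, 21.5 mm high) under the tray, left of centre (+y); the vent cock is at the right (-y) end.
- vent_handle (a joint): Angle of the vent cock's handle about its upright axis: 0 = closed stop (handle points along the former's -x, alongside the tray), 1.571 = open stop (points along the former's -y, outward over the right-hand end). Grows counter-clockwise seen from above. Starts near closed, stays where it is left; turning takes about 0.06 N m.
- vent_axis (a point): Fixed point on the axis of the vent cock at mid-height of the handle, 76 mm above the table.
- handle_grip (a point): Point on the handle, 48 mm out from the axis (the handle ends 64 mm out), at mid-height; it moves with the handle, its x axis points along the handle towards the cock's axis. The handle is a steel bar 10 mm thick and 18 mm tall (67 to 85 mm above the table), nothing under it but the deck 17 mm below; about 40 mm free between it and the tray.
- formed_tray: White formed tray lying upside down over the blocks, 120 (x) x 140 (y) mm, 70 g give or take a quarter. Flat rim 3 mm thick, 14 mm wide, on the deck; two hollow pans rise to 26 mm (92 x 110 mm together). Origin: centre of its underside; axes as the former's. Sprung rubber pads in both ends of the blocks grip the pans inside (some 1.5 N of rub each, until that end is 10 mm up); peeling at the ear takes about 5 N.
- ear (a point): Middle of the upright ear at the tray's +x +y corner (rear left), 17 mm above the tray's underside. The ear is a fin 7 mm thick, 24 mm long along the tray's diagonal (the line from far_corner to ear_corner, 49.4 deg from the tray's x axis towards y), its top 28 mm above the tray's underside, its foot on the rim (rim top 3 mm above the underside). Pinch it across its thickness from above. The point's axes are parallel to the tray's.
- ear_corner (a point): The rim's corner at the ear, at the underside (60, 70, 0 mm in the tray's frame).
- far_corner (a point): The rim's opposite corner, at the underside (-60, -70, 0 mm in the tray's frame): the corner that must stay down at first.
- glue_bottle: Bystander: upright glue bottle 30 mm wide, 74 mm high, at the left rear; origin under its centre.
- barrel_lying: Bystander: small dark model barrel lying on its side, 26 x 37 mm, 26 mm high, at the left; origin under its centre.
- barrel_up: Bystander: small dark model barrel standing up, 27 mm wide, 34 mm high, at the right; origin under its centre.

How it is judged (in metres and radians):
On the way, in this order (a step that is already met when the one before it is completed fails the run):
1. the vent handle is turned to its open stop (at least 1.4 rad) while the tray lies untouched on the deck (value of joint vent_handle above 1.4 rad and z of ear_corner in the frame of former below 0.054 m), for 0.2 s.
2. the ear's corner is at least 18 mm above the deck while the opposite corner is still within 6 mm of it and no more than 12 mm from where it lay (z of ear_corner in the frame of former above 0.068 m and z of far_corner in the frame of former below 0.056 m and distance of far_corner from where it was at the start of the episode below 0.012 m), for 0.1 s.
At the end, for the whole second after the job is handed in: Fingers hold the tray by its ear (grasp point within 35 mm of it), both named corners and the centre over 0.15 m above the table, within 0.4 rad of level, same way up, at rest (0.03 m/s, 0.2 rad/s), clear of the former; the vent handle still open (over 1.3 rad) (height (world z) of each of ear_corner, far_corner, formed_tray above 0.15 m and angle between formed_tray's own z axis and vertical below 0.4 rad and contact force between the fingers and formed_tray above 1 N and contact force between formed_tray and former below 0.05 N and linear speed of formed_tray below 0.03 m/s and angular speed of formed_tray below 0.2 rad/s and distance between ear and the grasp point below 0.035 m and value of joint vent_handle above 1.3 rad); the arm keeps its last pose, push and grip.
It fails at once if the tray's ear corner lifted more than 8 mm while the vent is not open (under 1.3 rad) (value of joint vent_handle below 1.3 rad and z of ear_corner in the frame of former above 0.058 m).
It fails at once if a bystander (glue bottle or a barrel) pushed more than 30 mm (distance of any of glue_bottle, barrel_lying, barrel_up from where it was at the start of the episode above 0.03 m).
It also fails if it takes over 45 s, if anything falls off the work surface, if the arm or the gripper's body presses on something with over 40 N, if the wrist force passes 120 N, or if a joint passes its speed limit or range.

## Robot

A 6-joint arm with a two-finger parallel gripper is mounted at the origin on the work surface; the furniture and walls round the work are solid. World frame = base frame: x ahead of the robot, y to its left, z up, the work surface at z = 0. Lengths are in mm, angles in rad, forces in N, time in s.
With the tool pointing down it reaches from about 350 to 975 mm from the base axis. Payload 7.1 kg.
Tool frame: the origin (TCP) lies on the centre line of the jaws, within the pads' length; the fingertips stand 8 mm ahead of it and the grasp point (between the pads) lies 11 mm behind it; z points along the fingers, x is the direction in which the jaws open and shut, and the axes are right-handed (so a half turn about z gives the same grasp; the last joint's range is limited). The gripper opens to 88 mm and grips with 3 to 60 N. Pads are 20 mm wide; open, the fingers measure 115 mm over their backs; the gripper's body (75 mm by 178 mm) begins 61 mm behind the grasp point.
Start: joints at [1.312, 0.423, 1.63, -0, 1.089, -0.019], TCP at [148.411, 607.107, 230.675] pointing down, gripper open.
Joint ranges: [-3, 3], [-0.9, 2.11], [0.09, 2.58], [-1.31, 4.45], [0.11, 2.69], [-2.54, 2.54]. Speed limits (rad/s): [2.39, 2.39, 3.01, 3.14, 3.14, 3.14].

## Interface

Orientations are given as a rotation vector (axis times angle).
In Python, from workcell import ctrl gives the robot as it stands.
- The arm moves only by the shell command python3 -m handwheel 'ROWS'. ROWS is JSON, a list of rows, each a list of 3 entries, a list of its own where there are three numbers: the turn, a rotation vector about the tool's x, y, z in rad, then the shift along the tool's x, y, z in mm, then the opening, from 0 (shut) to 1 (fully open). In form: [[[ax, ay, az], [tx, ty, tz], jaw], ...]. A call has exactly 10 rows; each row shifts and turns the pose as measured when the row begins, along the tool's axes as they then stand; what a row does not reach is not made up. A row lasts 1/12 s, in which the tool goes at most 41.7 mm and 7.16 degrees, less where a joint would pass 70% of its speed; a pose out of reach is approached as far as the arm can. A call with a gripper value outside its range is refused whole. The fingers move at their own pace and stop on an object; the grip force is fixed at half the most. Time passes only in rows, so rows that do not move let the fingers close, or fill a call up. It gives the time, the measured TCP pose, the force and the opening at its end, in the units of the state.
- ctrl.get_obs(): the state, without advancing time (a new reading comes with each control period).
- ctrl.get_image(name): name is "scene" or "top" or "wrist"; returns a dict with "pixels" (400x640x3 uint8, red, green, blue), "camera_matrix" (3x3 intrinsics, pixels), "dist" ([k1, k2, p1, p2, k3] as OpenCV has them; the pictures are not rectified), "rvec" (rotation vector, rad) and "tvec" (3), from world to camera coordinates, as OpenCV has them. Camera axes: x right, y down, z forward; pixel columns grow to the right and rows downward; lengths in mm; the calibration is good to about 2 mm. A picture is of the moment at which its call begins. There is no depth.
- ctrl.close_job(): hands the job in, once; it reports no verdict.
Trained networks look in a picture, given as the dict that the camera call returned (one of the last four; its "shot" number tells which), for a name from the list of things; names that differ only in an ending like _2 or _b are one class to them, and where a whole thing is asked for, a point or a joint stands for the part that bears it (a point fixed in the world has none). Each returns a list of dicts, best first, with "score" (0 to 1); they miss things now and then, are a little off and sometimes report something else, mostly with a low value. They report only what shows in the picture. A call takes as long as a camera call.
- ctrl.look_for(picture, query): "position" ([x, y, z] in mm, in the coordinates of the camera as it stood for that picture, good to about 4 mm: the middle of the surface that is visible of it).
- ctrl.spot_point(picture, query): "position" ([x, y, z] in mm, in the coordinates of the camera as it stood for that picture, good to about 4 mm: a listed point, or the origin of a listed thing).
The state is a dict: "t": time; "qpos": joint angles; "qvel": joint speeds; "joint_torque": joint torques, N m; "ee_pos": TCP position; "orientation": TCP orientation; "ft_force": force on the tool from outside, world axes, zero at the start; "moment": the same for the moment, N m; "width": finger opening in mm.
Only numpy, scipy, OpenCV 4.12 (cv2) and the standard library are available. Lean on these libraries where they do the work, as an engineer would, in place of code of your own. Each camera call takes 0.05 s, during which the arm holds its last target.

## Working session

There is one attempt and no reset: what is moved stays moved. The work goes in short steps, Python scripts to look and compute and a shell command to move; the robot and the scene stay as the last step left them, time stands still between calls to the robot, and variables do not carry over. Pictures are saved under pics/ and viewed, and the job is handed in when it is done.

```bash
ls; mkdir -p pics; cat > h.py <<'E'
import numpy as np, cv2
from workcell import ctrl
def shot(name,fn=None):
    p=ctrl.get_image(name)
    if fn: cv2.imwrite('pics/'+fn,cv2.cvtColor(np.asarray(p['pixels'],dtype=np.uint8),cv2.COLOR_RGB2BGR))
    return p
def c2w(p,x):
    R=cv2.Rodrigues(np.array(p['rvec'],float))[0]
    return R.T@(np.array(x,float)-np.array(p['tvec'],float).ravel())
def find(p,q,kind='spot'):
    f=ctrl.spot_point if kind=='spot' else ctrl.look_for
    return [(round(d['score'],2),np.round(c2w(p,d['position']),1)) for d in f(p,q)][:2]
E
python3 - <<'E'
from h import *
o=ctrl.get_obs()
for k,v in o.items(): print(k,np.round(v,3))
for n in ['scene','top']:
    p=shot(n,n+'0.png')
    for q in ['former','vent_axis','handle_grip','formed_tray','ear','ear_corner','far_corner','glue_bottle','barrel_lying','barrel_up']:
        print(n,q,find(p,q))
print(ctrl.get_obs()['t'])
E
```

```text
pics
t 0.0
qpos [ 1.312  0.424  1.631  0.     1.089 -0.019]
qvel [-0.    -0.003 -0.     0.    -0.     0.   ]
joint_torque [ 0.0000e+00 -5.4461e+01 -2.7368e+01  6.4000e-02  2.2000e-02 -0.0000e+00]
ee_pos [148.278 606.579 229.893]
orientation [ 2.470e+00  1.939e+00 -2.000e-03]
ft_force [-0.438  0.221 -0.713]
moment [-0.037  0.059  0.059]
width 88.264
scene former [(0.61, array([485.9,  66.9,   3.6])), (0.18, array([422.1, 273.2,  -0.7]))]
scene vent_axis [(0.64, array([500.6, -22.2,  76.3])), (0.62, array([541.7, 169.4,  51.4]))]
scene handle_grip [(0.49, array([453.9, -18.7,  73.4]))]
scene formed_tray [(0.8, array([484.8, 104. ,  49.2]))]
scene ear [(0.82, array([543.9, 165.8,  70. ]))]
scene ear_corner [(0.82, array([541.7, 168.9,  51. ]))]
scene far_corner [(0.68, array([424.6,  32.9,  46.2]))]
scene glue_bottle [(0.94, array([521.4, 291. ,   4. ])), (0.2, array([423.3, 276. ,   2.8]))]
scene barrel_lying [(0.76, array([423.9, 273.6,  -1.8]))]
scene barrel_up [(0.68, array([ 379.3, -275.7,    1.1])), (0.65, array([543.9, 170.9,  50.3]))]
top former []
top vent_axis [(0.61, array([507.3, -16.2,  75.8]))]
top handle_grip [(0.53, array([458. , -27.5,  74.5]))]
top formed_tray []
top ear [(0.73, array([544.2, 162.4,  67.5]))]
top ear_corner [(0.56, array([547.1, 165.4,  49.1]))]
top far_corner [(0.68, array([421.8,  27.8,  47.5]))]
top glue_bottle [(0.62, array([525.5, 285.2,  -3.7])), (0.16, array([543. , 162.9,  68.4]))]
top barrel_lying [(0.59, array([4.255e+02, 2.750e+02, 2.000e-01]))]
top barrel_up [(0.45, array([ 374.9, -277.2,   -2.3]))]
1.1
```

View pics/scene0.png

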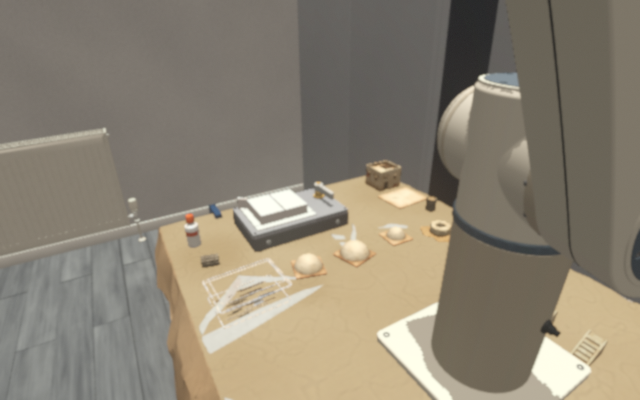

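View pics/top0.png

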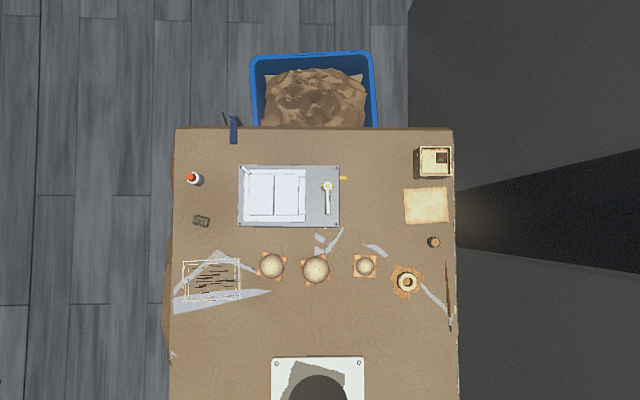

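The scene picture shows the former near (290,215) with the tray on it. The bottle is at (192,232), the lying barrel at (209,260) and the standing barrel at (431,203). In the top picture the tray is at (273,194), the ear at about (243,169) and the handle runs (328,187) to (327,213). I'll refine these from the top picture by projecting the nominal model onto it.

```bash
cat > ov.py <<'E'
from h import *
import sys
def proj(p,X): return cv2.projectPoints(np.array(X,float).reshape(-1,3),np.array(p['rvec'],float),np.array(p['tvec'],float),np.array(p['camera_matrix'],float),np.array(p['dist'],float))[0].reshape(-1,2)
E
python3 - <<'E'
from ov import *
p=shot('top')
R=cv2.Rodrigues(np.array(p['rvec'],float))[0]
print('cam',-R.T@np.array(p['tvec']).ravel(), proj(p,[[148,607,230],[0,0,0],[544,167,50],[423,30,50]]))
im=cv2.cvtColor(np.asarray(p['pixels'],dtype=np.uint8),cv2.COLOR_RGB2BGR)
S=6; x0,y0=225,155
c=cv2.resize(im[y0:y0+85,x0:x0+130],None,fx=S,fy=S,interpolation=cv2.INTER_CUBIC)
def rect(cx,cy,yaw,w,h,z,col):
    Rz=np.array([[np.cos(yaw),-np.sin(yaw)],[np.sin(yaw),np.cos(yaw)]])
    q=np.array([[w/2,h/2],[-w/2,h/2],[-w/2,-h/2],[w/2,-h/2]])@Rz.T+[cx,cy]
    uv=(proj(p,np.c_[q,np.full(4,z)])-[x0,y0]+.5)*S
    cv2.polylines(c,[np.int32(uv)],True,col,1)
yaw=-0.01
rect(484,98.5,yaw,120,140,53,(0,0,255))
rect(485,68,yaw,146,236,50,(0,255,0))
for X in [[504,-19,76],[456,-23,76],[544,164,68]]:
    uv=(proj(p,X)[0]-[x0,y0]+.5)*S; cv2.circle(c,tuple(int(v) for v in uv),4,(255,0,0),1)
cv2.imwrite('pics/ov1.png',c)
E
```

```text
cam [414.45943411  17.41865344 986.06687141] [[-36.0793083  382.63238617]
 [317.22236326 403.45091243]
 [245.24698403 169.06459435]
 [304.80995617 221.80479435]]
```

View pics/ov1.png

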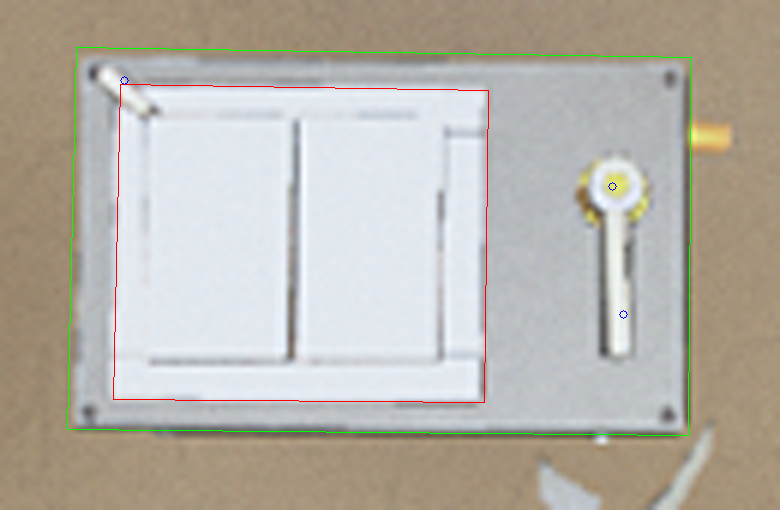

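The tray and former fit the overlay at a yaw of about -0.01. The handle in the crop runs from the cock at (615,185) to its tip at (618,355), and the ear runs (97,70) to (155,112). I'll move over toward the handle at the current height.

```bash
python3 -m handwheel '[[[0,0,0],[-26,22,0],0],[[0,0,0],[-26,22,0],0],[[0,0,0],[-26,22,0],0],[[0,0,0],[-26,22,0],0],[[0,0,0],[-26,22,0],0],[[0,0,0],[-26,22,0],0],[[0,0,0],[-26,22,0],0],[[0,0,0],[-26,22,0],0],[[0,0,0],[-26,22,0],0],[[0,0,0],[-26,22,0],0]]'
```

```text
t: 1.98
ee_pos: [303.6, 296.6, 230.0]
orientation: [-2.459, -1.95, -0.01]
ft_force: [0.6, -0.3, -0.9]
width: 24.4
```

```bash
cat > plan.py <<'E'
from h import *
from scipy.spatial.transform import Rotation as Ro
def cur():
    o=ctrl.get_obs(); return np.array(o['ee_pos'],float),Ro.from_rotvec(o['orientation']),o
def down(yaw): return Ro.from_matrix(np.array([[np.cos(yaw),np.sin(yaw),0],[np.sin(yaw),-np.cos(yaw),0],[0,0,-1]]))
def plan(pts,yaw,n):
    """n rows to target pos, constant world steps"""
    P,R,_=cur(); T=down(yaw); w=(R.inv()*T).as_rotvec(); d=(np.array(pts,float)-P)/n
    print('cur',P.round(1),'turn',w.round(3))
    for i in range(n):
        Ri=R*Ro.from_rotvec(w*i/n); print(np.round(w/n,3),np.round(Ri.inv().apply(d),1))
def err(p,yaw):
    P,R,_=cur(); print('shift tool',R.inv().apply(np.array(p)-P).round(1),'turn',(R.inv()*down(yaw)).as_rotvec().round(3))
E
python3 -c "
from plan import *
plan([440,0,230],0,11)"
```

```text
cur [303.6 296.6 230. ] turn [-0.004 -0.007  1.341]
[-0.    -0.001  0.122] [-23.4  18.2  -0.1]
[-0.    -0.001  0.122] [-21.   20.9  -0.1]
[-0.    -0.001  0.122] [-18.3  23.3  -0.1]
[-0.    -0.001  0.122] [-15.4  25.4  -0.1]
[-0.    -0.001  0.122] [-12.2  27.1  -0.1]
[-0.    -0.001  0.122] [-8.8 28.3 -0.1]
[-0.    -0.001  0.122] [-5.3 29.2 -0. ]
[-0.    -0.001  0.122] [-1.7 29.6 -0. ]
[-0.    -0.001  0.122] [ 1.9 29.6 -0. ]
[-0.    -0.001  0.122] [ 5.5 29.2 -0. ]
[-0.    -0.001  0.122] [ 9.  28.3  0. ]
```

```bash
python3 -m handwheel '[[[0,0,0.122],[-23,18,0],0],[[0,0,0.122],[-21,21,0],0],[[0,0,0.122],[-18,23,0],0],[[0,0,0.122],[-15,25,0],0],[[0,0,0.122],[-12,27,0],0],[[0,0,0.122],[-9,28,0],0],[[0,0,0.122],[-5,29,0],0],[[0,0,0.122],[-2,30,0],0],[[0,0,0.122],[2,30,0],0],[[0,0,0.122],[6,29,0],0]]'
python3 - <<'E'
from plan import *
p=shot('wrist','w1.png')
for q in ['vent_axis','handle_grip','ear','ear_corner','far_corner','formed_tray','former']: print(q,find(p,q))
err([450,0,230],0)
E
```

```text
t: 2.82
ee_pos: [429.0, 12.0, 231.5]
orientation: [-3.13, -0.143, -0.017]
ft_force: [0.5, 1.3, -0.1]
width: 0.3
vent_axis [(0.76, array([505.6, -19.9,  77. ]))]
handle_grip [(0.71, array([457.2, -23.2,  78.3])), (0.41, array([540.3, 158.9,  68. ]))]
ear [(0.62, array([539.2, 161.9,  67.5]))]
ear_corner [(0.72, array([541.2, 169.8,  53.4])), (0.65, array([425.7,  30.2,  54.9]))]
far_corner [(0.81, array([426.1,  34.9,  52. ]))]
formed_tray [(0.89, array([485.2, 102.9,  48.6]))]
former []
shift tool [20.3 16.7  1.3] turn [-0.009 -0.01   0.1  ]
```

View pics/w1.png

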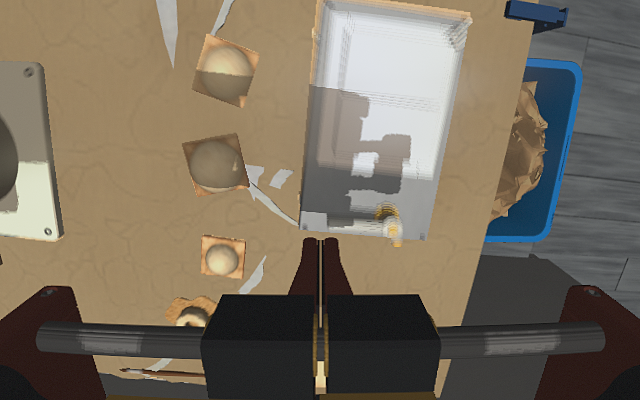

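The wrist picture, slightly blurred by motion, shows the former at (385,120) and the handle at about (365,185)-(390,225) in the gripper's shadow. The detections agree: axis (505,-20), grip (457,-22), and the tray's right edge at y≈30. I'll align over the gap at (455,7), then descend.

```bash
python3 -c "
from plan import *
err([455,7,230],0)"; python3 -m handwheel '[[[0,0,0.05],[6,1,0],0],[[0,0,0.05],[6,1,0],0],[[0,0,0],[6,1,0],0],[[0,0,0],[6,1,5],0],[[0,0,0],[0,0,10],0],[[0,0,0],[0,0,10],0],[[0,0,0],[0,0,15],0],[[0,0,0],[0,0,15],0],[[0,0,0],[0,0,10],0],[[0,0,0],[0,0,0],0]]'; python3 -c "
from plan import *
err([455,7,70],0)
p=shot('wrist','w2.png')
for q in ['vent_axis','handle_grip','ear','ear_corner','far_corner','formed_tray']: print(q,find(p,q))"
```

```text
shift tool [26.  10.2  1.4] turn [-0.009 -0.01   0.1  ]
t: 4.05
ee_pos: [451.6, 18.1, 160.6]
orientation: [-3.132, -0.031, -0.014]
ft_force: [0.1, -0.4, -0.5]
width: 0.4
shift tool [ 2.3 12.1 90.5] turn [-0.01  -0.009  0.02 ]
vent_axis [(0.73, array([507.5, -20.2,  74.8]))]
handle_grip []
ear [(0.84, array([540.9, 162.1,  72.1]))]
ear_corner [(0.9, array([543.9, 170.9,  54.1]))]
far_corner [(0.74, array([423. ,  30.8,  50.5]))]
formed_tray [(0.79, array([483. ,  99.6,  48.6]))]
```

View pics/w2.png

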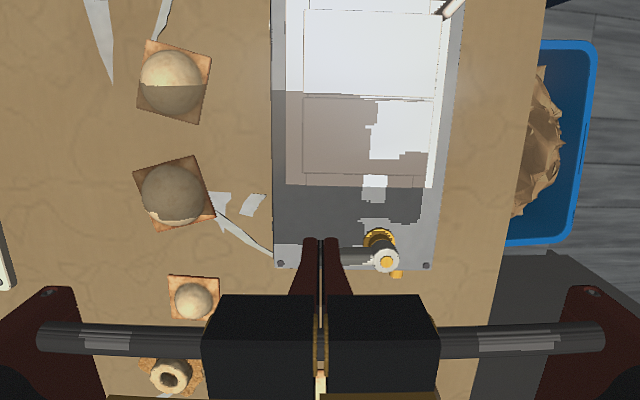

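The fingers (322,240) are above the handle's line (row 255), in the gap between the tray and the handle. I'll correct y by 11 mm and go down to z=70.

```bash
python3 -m handwheel '[[[-0.01,-0.01,0.02],[2,6,0],0],[[0,0,0],[1,6,0],0],[[0,0,0],[0,0,15],0],[[0,0,0],[0,0,15],0],[[0,0,0],[0,0,15],0],[[0,0,0],[0,0,15],0],[[0,0,0],[0,0,15],0],[[0,0,0],[0,0,10],0],[[0,0,0],[0,0,5],0],[[0,0,0],[0,0,0],0]]'; python3 -c "
from plan import *
err([455,7,70],0)
p=shot('wrist','w3.png')"
```

```text
t: 5.23
ee_pos: [464.3, 0.9, 74.5]
orientation: [3.138, -0.009, 0.025]
ft_force: [-0.4, 0.1, -0.2]
width: 0.5
shift tool [-9.4 -6.1  4.4] turn [ 0.003 -0.016 -0.006]
```

View pics/w3.png

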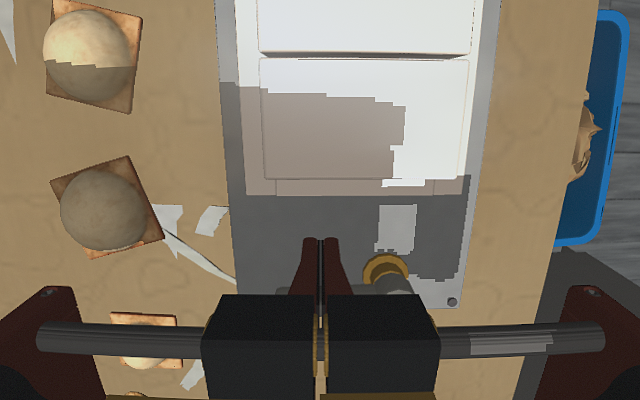

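```bash
cat > arc.py <<'E'
from plan import *
A=np.array([505.5,-20.])
def fp(th,r=46,extra=0):
    u=np.array([-np.cos(th),-np.sin(th)]); n=np.array([-np.sin(th),np.cos(th)])
    h=13.5*abs(np.sin(th))+10*abs(np.cos(th))
    return A+r*u+(5+h-extra)*n
E
python3 -c "
from arc import *
P,R,o=cur()
for th in np.arange(0,1.7,0.15): print(round(th,2),fp(th).round(1), 'step',(fp(th)-fp(th-0.15)).round(1))
"
```

```text
0.0 [459.5  -5. ] step [-3.  -8.6]
0.15 [457.5 -10.2] step [-2.  -5.2]
0.3 [456.1 -15.9] step [-1.4 -5.7]
0.45 [455.4 -22.1] step [-0.6 -6.2]
0.6 [455.7 -28.7] step [ 0.3 -6.6]
0.75 [457.2 -35.6] step [ 1.4 -6.9]
0.9 [459.8 -42.5] step [ 2.7 -6.9]
1.05 [463.8 -49.1] step [ 4.  -6.6]
1.2 [469.1 -55.2] step [ 5.3 -6.1]
1.35 [475.6 -60.4] step [ 6.5 -5.2]
1.5 [483.1 -64.5] step [ 7.6 -4.1]
1.65 [490.  -67.4] step [ 6.8 -2.9]
```

```bash
python3 -m handwheel '[[[0,0,0],[-2,0,2],0],[[0,0,0],[-2,0,2],0],[[0,0,0],[-2,1,0],0],[[0,0,0],[-1,3,0],0],[[0,0,0],[-1,5,0],0],[[0,0,0],[-1,6,0],0],[[0,0,0],[-1,6,0],0],[[0,0,0],[0,6,0],0],[[0,0,0],[0,6,0],0],[[0,0,0],[0,0,0],0]]'; python3 -c "
from plan import *
err([457,-35,70],0)"
```

```text
t: 6.12
ee_pos: [455.7, -35.0, 73.8]
orientation: [3.139, -0.008, 0.035]
ft_force: [-0.0, 1.5, -0.4]
width: 0.3
shift tool [ 1.2 -0.1  3.8] turn [ 0.003 -0.022 -0.005]
```

The 1.5 N reaction in +y matches the handle being pushed. Continuing the arc.

```bash
python3 -m handwheel '[[[0,-0.01,0],[2,6,1],0],[[0,-0.01,0],[3,6,1],0],[[0,0,0],[4,6,1],0],[[0,0,0],[5,6,1],0],[[0,0,0],[6,5,0],0],[[0,0,0],[6,4,0],0],[[0,0,0],[5,3,0],0],[[0,0,0],[4,1,0],0],[[0,0,0],[3,0,0],0],[[0,0,0],[0,0,0],0]]'; python3 -c "
from plan import *
err([487,-67,70],0)
p=shot('wrist','w4.png')
for q in ['vent_axis','handle_grip']: print(q,find(p,q))
p=shot('top','t4.png')
for q in ['vent_axis','handle_grip','ear_corner']: print(q,find(p,q))
im=cv2.imread('pics/t4.png');cv2.imwrite('pics/t4c.png',cv2.resize(im[155:240,225:355],None,fx=5,fy=5,interpolation=2))"
```

```text
t: 6.95
ee_pos: [488.2, -76.6, 67.2]
orientation: [-3.141, 0.01, 0.033]
ft_force: [-0.9, -0.3, 0.5]
width: 0.3
shift tool [-1.3 -9.6 -2.7] turn [-0.     0.021 -0.006]
vent_axis [(0.61, array([503.3, -20.4,  78.1]))]
handle_grip [(0.6, array([506.3, -67.1,  75.4]))]
vent_axis [(0.89, array([506. , -17.5,  73.6]))]
handle_grip [(0.16, array([507.7, -18. ,  73.5]))]
ear_corner [(0.67, array([548.3, 168.1,  50.7])), (0.28, array([483.6, 103.1,  49.7]))]
```

View pics/t4c.png

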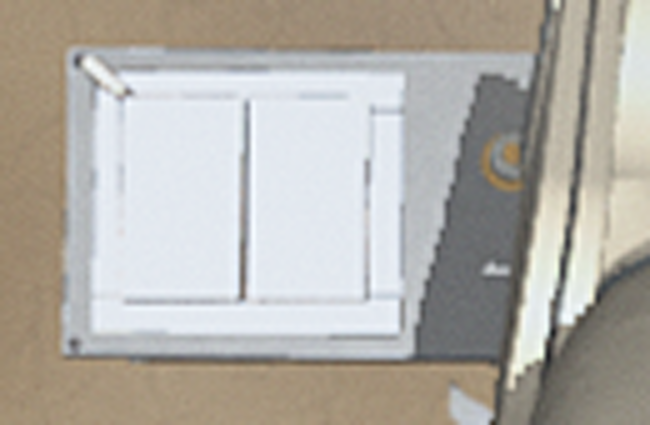

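View pics/w4.png

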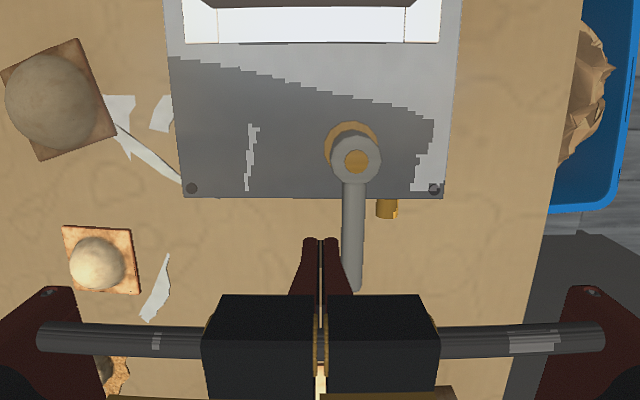

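The wrist picture shows the handle pointing straight out over the right end, from the cock (356,160) to its tip (352,285). I'll nudge it against the stop to check the force, then back off and rise.

```bash
python3 -m handwheel '[[[0,0,0],[3,-2,0],0],[[0,0,0],[3,-2,0],0],[[0,0,0],[3,-2,0],0],[[0,0,0],[3,0,0],0],[[0,0,0],[3,0,0],0],[[0,0,0],[3,0,0],0],[[0,0,0],[3,0,0],0],[[0,0,0],[3,0,0],0],[[0,0,0],[3,0,0],0],[[0,0,0],[3,0,0],0]]'
```

```text
t: 8.13
ee_pos: [487.8, -72.4, 66.0]
orientation: [3.139, -0.003, -0.131]
ft_force: [-14.5, -2.7, 12.8]
width: 0.5
```

The handle is firmly on its stop, with 14.5 N of reaction and no motion. I'll back off and rise.

```bash
python3 -m handwheel '[[[0,0,0],[-4,0,0],0],[[0,0,0],[-4,0,0],0],[[0,0,0],[-4,0,0],0],[[0,0,0],[-2,0,-5],0],[[0,0,0],[0,0,-15],0],[[0,0,0],[0,0,-20],0],[[0,0,0],[0,0,-20],0],[[0,0,0],[0,0,-20],0],[[0,0,0],[0,0,-20],0],[[0,0,0],[0,0,-10],0]]'; python3 -c "
from plan import *
plan([535,155,170],-0.717,10)"
```

```text
t: 8.97
ee_pos: [486.3, -72.1, 183.1]
orientation: [3.139, -0.003, -0.113]
ft_force: [-0.9, -1.7, -0.3]
width: 0.5
cur [486.3 -72.1 183.1] turn [0.026 0.069 0.715]
[0.003 0.007 0.071] [  4.9 -22.7   0.9]
[0.003 0.007 0.071] [  3.3 -23.    1. ]
[0.003 0.007 0.071] [  1.6 -23.2   1.1]
[0.003 0.007 0.071] [ -0.1 -23.2   1.2]
[0.003 0.007 0.071] [ -1.7 -23.2   1.2]
[0.003 0.007 0.071] [ -3.4 -23.    1.3]
[0.003 0.007 0.071] [ -5.  -22.7   1.3]
[0.003 0.007 0.071] [ -6.6 -22.3   1.3]
[0.003 0.007 0.071] [ -8.2 -21.7   1.3]
[0.003 0.007 0.071] [ -9.8 -21.1   1.3]
```

```bash
python3 -m handwheel '[[[0,0.007,0.071],[5,-23,0],0.4],[[0,0.007,0.071],[3,-23,0],0.4],[[0,0.007,0.071],[2,-23,0],0.4],[[0,0.007,0.071],[0,-23,0],0.4],[[0,0.007,0.071],[-2,-23,0],0.4],[[0,0.007,0.071],[-3,-23,0],0.4],[[0,0.007,0.071],[-5,-23,0],0.4],[[0,0.007,0.071],[-7,-22,0],0.4],[[0,0.007,0.071],[-8,-18,0],0.4],[[0,0,0],[0,0,0],0.4]]'; python3 - <<'E'
from plan import *
p=shot('wrist'); 
p=shot('wrist','w5.png')
for q in ['vent_axis','handle_grip','ear','ear_corner','far_corner','formed_tray']: print(q,find(p,q))
err([542,164,150],-0.717)
p=shot('top','t5.png')
for q in ['handle_grip','ear']: print(q,find(p,q))
E
```

```text
t: 9.8
ee_pos: [538.9, 137.2, 186.2]
orientation: [2.949, -1.037, 0.024]
ft_force: [-0.1, -0.4, 0.0]
width: 34.7
vent_axis []
handle_grip [(0.54, array([427.4,  30.9,  52.9]))]
ear [(0.73, array([541.6, 161.3,  68.3]))]
ear_corner [(0.81, array([540. , 168.4,  56.2]))]
far_corner [(0.68, array([425. ,  31.2,  49.8]))]
formed_tray [(0.88, array([483.6, 104.2,  47.6]))]
shift tool [-16.9 -26.9  35.5] turn [ 0.012 -0.019  0.04 ]
handle_grip [(0.44, array([505.5, -75. ,  75.1]))]
ear []
```

View pics/w5.png

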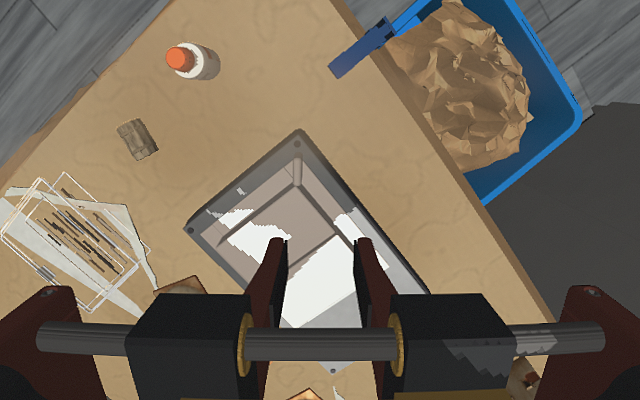

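View pics/t5.png

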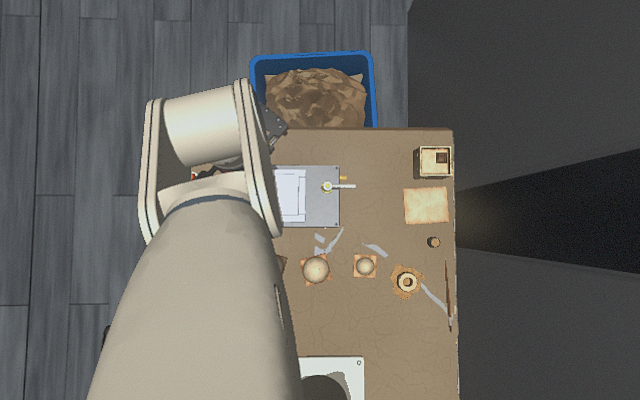

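The top picture shows the handle open, from (327,187) to (355,186). The wrist picture shows the ear fin upright in the image at about (297,172), parallel to the pads. I'll check it with an overlay.

```bash
cat > eo.py <<'E'
from plan import *
from ov import proj
import sys
def earov(p,fn,ex,ey,yaw=-0.01,box=(240,120,120,90),S=6):
    im=cv2.cvtColor(np.asarray(p['pixels'],dtype=np.uint8),cv2.COLOR_RGB2BGR); x0,y0,w,h=box
    c=cv2.resize(im[y0:y0+h,x0:x0+w],None,fx=S,fy=S,interpolation=2)
    a=np.deg2rad(49.4)+yaw; d=np.array([np.cos(a),np.sin(a)]); n=np.array([-d[1],d[0]])
    for z,col in [(78,(0,0,255)),(53,(0,255,0))]:
        q=np.array([[*(np.array([ex,ey])+s*12*d+t*3.5*n),z] for s,t in [(1,1),(1,-1),(-1,-1),(-1,1)]])
        cv2.polylines(c,[np.int32((proj(p,q)-[x0,y0]+.5)*S)],True,col,1)
    cv2.imwrite('pics/'+fn,c)
E
python3 - <<'E'
from eo import *
p=shot('wrist')
earov(p,'eo1.png',541,163)
E
```

```text
(no output)
```

View pics/eo1.png

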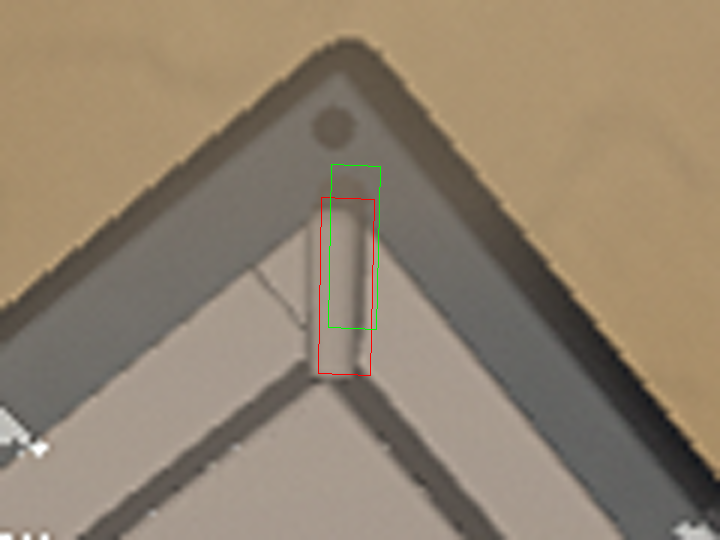

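The fin is parallel to the predicted outline and about 1.6 mm to its left, so the ear is at about (540,164). I'll go above it first, then correct and descend.

```bash
python3 -c "
from plan import *
err([541,165,130],-0.718)"; python3 -m handwheel '[[[0,-0.01,0.02],[-6,-8,8],0.4],[[0,-0.01,0.02],[-6,-8,8],0.4],[[0,0,0],[-6,-7,8],0.4],[[0,0,0],[-1,-4,8],0.4],[[0,0,0],[0,0,8],0.4],[[0,0,0],[0,0,8],0.4],[[0,0,0],[0,0,5],0.4],[[0,0,0],[0,0,2],0.4],[[0,0,0],[0,0,0],0.4],[[0,0,0],[0,0,0],0.4]]'; python3 - <<'E'
from eo import *
p=shot('wrist','w6.png')
earov(p,'eo2.png',540,164,box=(240,200,160,90),S=5)
err([541,165,64],-0.718)
for q in ['ear','ear_corner']: print(q,find(p,q))
E
```

```text
shift tool [-18.4 -26.9  55.5] turn [ 0.011 -0.019  0.042]
t: 11.23
ee_pos: [540.7, 165.7, 126.3]
orientation: [2.932, -1.098, -0.007]
ft_force: [-0.2, -0.1, 0.8]
width: 35.3
shift tool [ 0.6 -0.3 62.5] turn [0.012 0.    0.001]
ear [(0.63, array([542.2, 164.8,  69.7]))]
ear_corner [(0.93, array([545.1, 171.2,  52.7]))]
```

View pics/eo2.png

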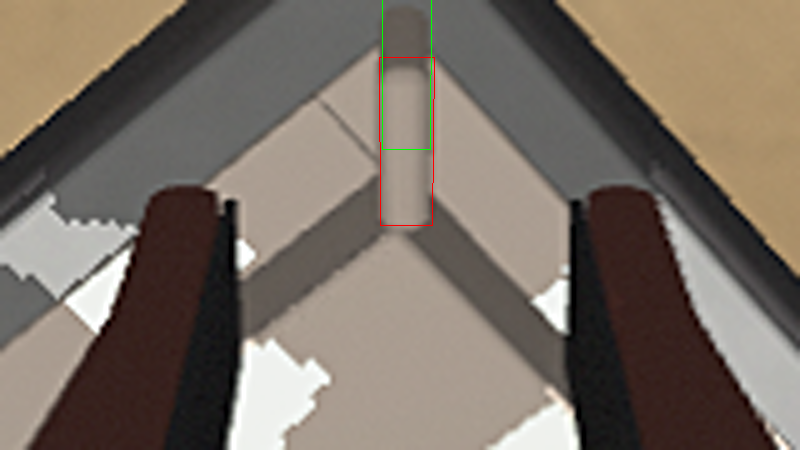

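View pics/w6.png

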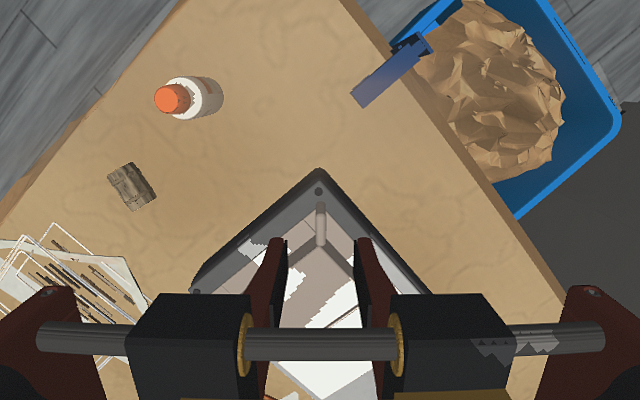

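The overlay now fits the fin, at crop (406,140) against the jaw centre at (405). I'll descend in two stages with the jaws open.

```bash
python3 -m handwheel '[[[0,0,0],[0,0,5],0.4],[[0,0,0],[0,0,8],0.4],[[0,0,0],[0,0,8],0.4],[[0,0,0],[0,0,8],0.4],[[0,0,0],[0,0,8],0.4],[[0,0,0],[0,0,5],0.4],[[0,0,0],[0,0,3],0.4],[[0,0,0],[0,0,0],0.4],[[0,0,0],[0,0,0],0.4],[[0,0,0],[0,0,0],0.4]]'; python3 -c "
from plan import *
err([541,165,64],-0.718)"
```

```text
t: 12.22
ee_pos: [540.8, 165.3, 76.8]
orientation: [2.932, -1.098, -0.006]
ft_force: [0.7, 0.1, -0.7]
width: 34.9
shift tool [ 0.4 -0.  12.8] turn [ 0.011 -0.     0.001]
```

```bash
python3 -m handwheel '[[[0.005,0,0],[0,0,3],0.4],[[0.005,0,0],[0,0,3],0.4],[[0,0,0],[0,0,3],0.4],[[0,0,0],[0,0,2],0.4],[[0,0,0],[0,0,0],0.4],[[0,0,0],[0,0,0],0],[[0,0,0],[0,0,0],0],[[0,0,0],[0,0,0],0],[[0,0,0],[0,0,0],0],[[0,0,0],[0,0,0],0]]'; python3 - <<'E'
from plan import *
err([541,165,64],-0.718)
p=shot('wrist','w7.png')
im=cv2.imread('pics/w7.png');cv2.imwrite('pics/w7c.png',cv2.resize(im[150:300,220:420],None,fx=4,fy=4,interpolation=2))
E
```

```text
t: 13.05
ee_pos: [541.7, 165.6, 66.0]
orientation: [-2.941, 1.102, -0.003]
ft_force: [0.3, -1.6, -0.1]
width: 6.5
shift tool [-0.2  0.9  2. ] turn [-0.002 -0.001  0.001]
```

View pics/w7c.png

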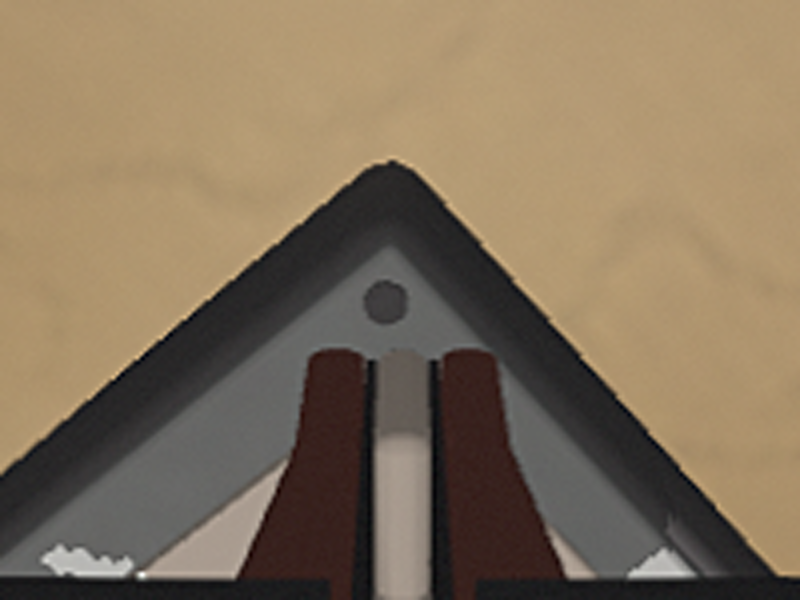

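The ear is held: the width reads 6.5 mm and the fin is centred between the pads. Now the peel, turning about the far corner with 0.016 rad and 2.7 mm per row.

```bash
python3 -m handwheel '[[[0.016,0,0],[0,0.2,-2.7],0],[[0.016,0,0],[0,0.2,-2.7],0],[[0.016,0,0],[0,0.2,-2.7],0],[[0.016,0,0],[0,0.2,-2.7],0],[[0.016,0,0],[0,0.2,-2.7],0],[[0.016,0,0],[0,0.2,-2.7],0],[[0.016,0,0],[0,0.2,-2.7],0],[[0.016,0,0],[0,0.2,-2.7],0],[[0.016,0,0],[0,0.2,-2.7],0],[[0,0,0],[0,0,0],0]]'; python3 - <<'E'
from plan import *
P,R,o=cur(); print(P.round(1),(down(-0.718).inv()*R).as_rotvec().round(3),o['width'])
for n in ['wrist','top','scene']:
    p=shot(n,n+'8.png')
    for q in ['ear_corner','far_corner']: print(n,q,find(p,q))
im=cv2.imread('pics/scene8.png');cv2.imwrite('pics/s8c.png',cv2.resize(im[150:270,160:380],None,fx=3.5,fy=3.5,interpolation=2))
E
```

```text
t: 13.93
ee_pos: [537.4, 162.3, 92.8]
orientation: [-2.801, 1.049, -0.085]
ft_force: [-0.1, -0.2, 0.8]
width: 6.7
[537.4 162.3  92.8] [ 0.16   0.    -0.002] 6.729468526624324
wrist ear_corner [(0.79, array([540.5, 168.1,  83.4]))]
wrist far_corner []
top ear_corner []
top far_corner [(0.85, array([423.4,  31.6,  52.4]))]
scene ear_corner [(0.58, array([539.2, 168.2,  77.8]))]
scene far_corner [(0.78, array([420.1,  32.9,  47.1]))]
```

View pics/s8c.png

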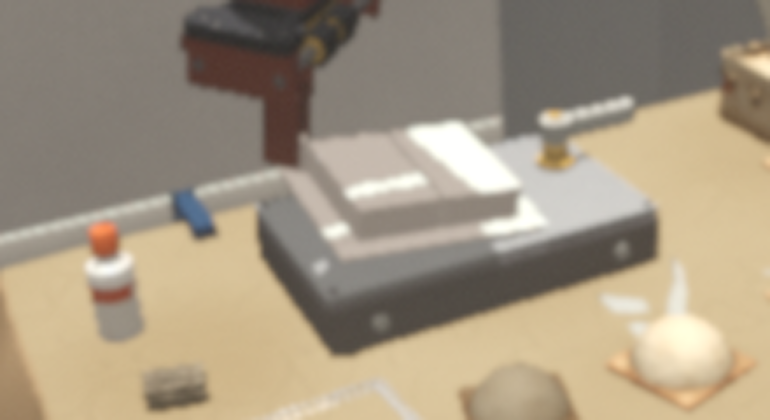

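View pics/wrist8.png

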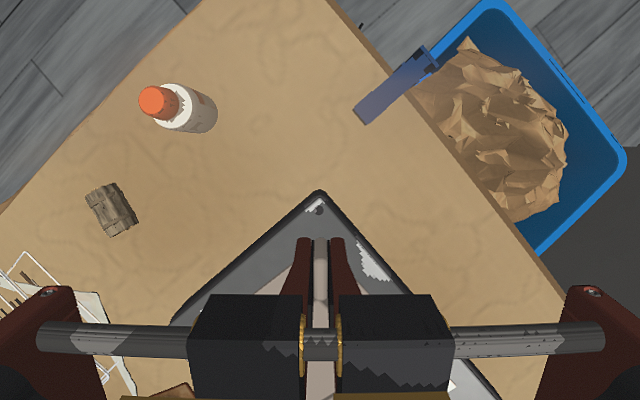

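The peel stage is met: the ear corner is at about z=80, the far corner is still at about z=50 at (423,32), and the pose has been held. Next I'll lift, levelling gradually.

```bash
python3 -m handwheel '[[[0,0,0],[0,-0.5,-3],0],[[0,0,0],[0,-0.5,-3],0],[[0,0,0],[0,-0.5,-4],0],[[0,0,0],[0,-0.6,-4],0],[[-0.01,0,0],[0,-0.6,-4],0],[[-0.01,0,0],[0,-0.8,-5],0],[[-0.01,0,0],[0,-0.8,-6],0],[[-0.01,0,0],[0,-0.8,-6],0],[[-0.01,0,0],[0,-0.8,-8],0],[[-0.01,0,0],[0,-0.8,-8],0]]'; python3 - <<'E'
from plan import *
P,R,o=cur(); print(P.round(1),(down(-0.718).inv()*R).as_rotvec().round(3),o['width'])
p=shot('scene','s9.png')
for q in ['ear_corner','far_corner','ear']: print(q,find(p,q))
im=cv2.imread('pics/s9.png');cv2.imwrite('pics/s9c.png',cv2.resize(im[110:270,160:380],None,fx=3.5,fy=3.5,interpolation=2))
E
```

```text
t: 15.22
ee_pos: [537.9, 163.0, 147.1]
orientation: [-2.861, 1.071, -0.05]
ft_force: [-0.2, -0.4, -1.2]
width: 6.5
[537.9 163.  147.1] [ 0.092  0.001 -0.002] 6.497769059343705
ear_corner [(0.95, array([539.9, 170.2, 131.9]))]
far_corner [(0.71, array([499.4, -19.6,  78.1])), (0.7, array([423.8,  30.9, 110.8]))]
ear [(0.89, array([537.1, 163.2, 147.8]))]
```

View pics/s9c.png

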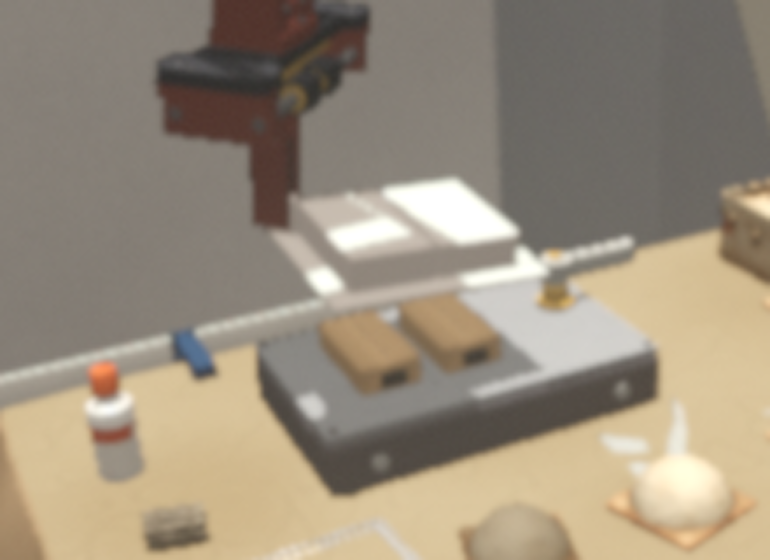

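The tray is free of the blocks and hanging level at the ear, with the vent still open. I'll raise it further and finish levelling.

```bash
python3 -m handwheel '[[[-0.01,0,0],[0,-0.9,-10],0],[[-0.01,0,0],[0,-0.8,-10],0],[[-0.01,0,0],[0,-0.7,-10],0],[[-0.01,0,0],[0,-0.6,-10],0],[[-0.01,0,0],[0,-0.5,-10],0],[[-0.01,0,0],[0,-0.4,-10],0],[[-0.01,0,0],[0,-0.2,-8],0],[[-0.005,0,0],[0,0,-6],0],[[0,0,0],[0,0,-3],0],[[0,0,0],[0,0,0],0]]'; python3 -m handwheel '[[[0,0,0],[0,0,0],0],[[0,0,0],[0,0,0],0],[[0,0,0],[0,0,0],0],[[0,0,0],[0,0,0],0],[[0,0,0],[0,0,0],0],[[0,0,0],[0,0,0],0],[[0,0,0],[0,0,0],0],[[0,0,0],[0,0,0],0],[[0,0,0],[0,0,0],0],[[0,0,0],[0,0,0],0]]'; python3 - <<'E'
from plan import *
P,R,o=cur(); print(P.round(1),(down(-0.718).inv()*R).as_rotvec().round(3),o['width'],o['ft_force'],np.round(o['qvel'],3))
for n in ['scene','top']:
    p=shot(n,n+'10.png')
    for q in ['ear_corner','far_corner','ear','formed_tray','handle_grip','glue_bottle','barrel_lying','barrel_up']: print(n,q,find(p,q))
im=cv2.imread('pics/scene10.png');cv2.imwrite('pics/s10c.png',cv2.resize(im[90:270,160:380],None,fx=3.3,fy=3.3,interpolation=2))
E
```

```text
t: 16.25
ee_pos: [532.6, 161.0, 220.3]
orientation: [-2.936, 1.1, 0.007]
ft_force: [-0.0, -0.4, -0.9]
width: 6.9
t: 17.08
ee_pos: [530.8, 160.3, 217.4]
orientation: [-2.937, 1.101, 0.013]
ft_force: [-0.9, -0.3, -0.6]
width: 6.7
[530.8 160.3 217.4] [ 0.001 -0.009 -0.   ] 6.707391713784768 [-0.88564185 -0.33275711 -0.63766799] [-0.001  0.001 -0.001  0.001  0.001  0.   ]
scene ear_corner [(0.66, array([531.7, 165.3, 200.3]))]
scene far_corner [(0.96, array([410.7,  29.2, 198.6])), (0.25, array([531.2, 166.9, 202.5]))]
scene ear [(0.91, array([532.5, 160.4, 218.3]))]
scene formed_tray [(0.69, array([472.5,  97.7, 200.7]))]
scene handle_grip [(0.77, array([500.1, -67.2,  73.9]))]
scene glue_bottle [(0.63, array([520.9, 295.1,  -2.5]))]
scene barrel_lying [(0.48, array([4.212e+02, 2.718e+02, 4.000e-01])), (0.38, array([533.2, 164.2, 200.3]))]
scene barrel_up [(0.72, array([503.9, -67.2,  73. ]))]
top ear_corner []
top far_corner [(0.86, array([414. ,  23.7, 201.2])), (0.2, array([ 376.3, -276.6,   -2. ]))]
top ear []
top formed_tray [(0.74, array([473. ,  96.5, 203.3])), (0.21, array([523.6, 286.3,  -3.9]))]
top handle_grip [(0.65, array([505.9, -72.8,  72.5]))]
top glue_bottle [(0.62, array([523.4, 283.1,  -2.4]))]
top barrel_lying [(0.17, array([413.1,  22.4, 200.5]))]
top barrel_up [(0.65, array([ 3.767e+02, -2.778e+02, -1.000e-01]))]
```

View pics/s10c.png

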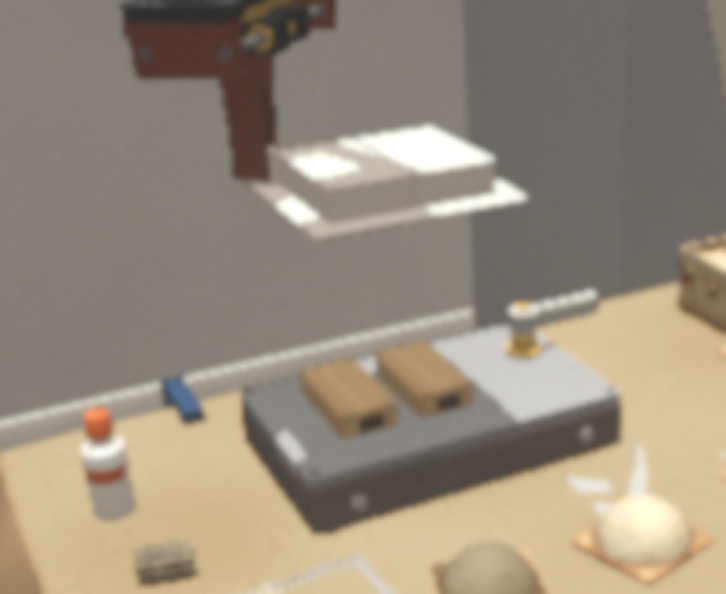

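The tray hangs level about 20 cm above the table (about 15 cm above the deck) and is at rest. The vent is open and the bystanders haven't moved, so I'm handing in.

```bash
python3 -c "
from workcell import ctrl
print(ctrl.close_job()); o=ctrl.get_obs(); print(o['t'],o['ee_pos'],o['width'])"
```

```text
the job is handed in; nothing more can be done
None
the job is handed in; nothing more can be done
```

The job is handed in: the tray is off the former and held level by its ear, and the vent is open. No verdict was reported.

- **Vent:** I pushed the handle round with the closed fingers until it stood firm on its open stop, with about 14 N of reaction and no further motion. The tray had not been touched by then.
- **Peel:** I pinched the ear across its thickness and turned the tray up about its far corner. The cameras put the ear corner at about 28–33 mm above the deck. The far corner was still on the deck, within a few mm of where it started. Only then did I lift.
- **Last checks, just before handing in (robot clock about 17 s):**
  - **Tray:** both corners and the centre were at about z = 200 mm, some 15 cm above the deck. The tray was level and the arm was still, with a jaw opening of 6.7 mm on the 7 mm ear.
  - **Vent:** the handle still pointed straight outward.
  - **Bystanders:** the bottle and both barrels were within detection noise of where they started.
- **Checks that disagreed or missed:** in the last pictures some low-confidence detections were wrong, and one `barrel_up` hit on the handle scored 0.72. The top camera could not see the ear, because the arm hid it. After the hand-in the state could no longer be read, so the final second itself is unchecked.

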